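# Eject a drive and trap it on the chute

### The arm

A 7-joint arm with a two-finger parallel gripper is mounted at the origin on a cart in front of the work surface, level with it; the furniture and walls round the work are solid. World frame = base frame: x ahead of the robot, y to its left, z up, the work surface at z = 0. Lengths are in m, angles in rad, forces in N, time in s.
With the tool pointing down it reaches from about 0.425 to 0.875 m from the base axis. Payload 4.7 kg.
Tool frame: the origin (TCP) lies at the very end of the fingers, on their centre line; the grasp point (between the pads) lies 19 mm behind it; z points along the fingers, y is the line along which they close (so a half turn about z gives the same grasp; the last joint's range is limited). The gripper opens to 85 mm and grips with 20 to 120 N. Pads are 22 mm wide; open, the fingers measure 114 mm over their backs; the gripper's body (76 mm by 85 mm) begins 54 mm behind the grasp point. The pads swing forward as they close: fully open they stand 13 mm farther back than shut.
Start: joints at [0.014, 0.321, -0.07, 1.45, 0.023, 1.371, -0.057], TCP at [0.65, -0, 0.231] pointing down, gripper open.
Joint ranges: [-2.86, 2.86], [-0.3, 2.09], [-1.38, 1.24], [0.06, 2.45], [-1.56, 4.7], [0.09, 2.05], [-2.69, 2.69]. Speed limits (rad/s): [2.57, 2.57, 3.14, 3.14, 3.14, 3.14, 3.14].

### API

Orientations are given as [roll, pitch, yaw] about the fixed x, y, z axes, in that order (R = Rz(yaw) Ry(pitch) Rx(roll)).
In Python, from bench import robot gives the robot as it stands. Calls block until the motion is done:
- robot.movep(position, orientation): joint-space move of the TCP to a pose.
- robot.movel(position, orientation=None, feed=0.15, max_force=None): straight line of the TCP; orientation=None keeps the orientation; feed is the mean speed in m/s. With max_force (N) it stops when the force on the tool has changed by that much, and returns True; else False.
- robot.set_joints(angles): joint-space move.
- robot.gripper_open() and robot.clamp(newtons=None): open the fingers fully, or close them until they stop; newtons is the grip in N (None keeps the last).
- robot.pause(seconds).
- robot.solve_ik(position, orientation): joint angles nearest the present ones, or None.
- robot.capture(name): name is "scene" or "side" or "wrist"; returns the picture (420x560x3 uint8, red, green, blue); there is no depth.
- robot.get_calibration(name): a dict with "vfov" (degrees; the focal length in pixels is half the picture's height over the tangent of half this angle, whatever the lens; pixels are square), "cx", "cy" (the principal point, pixels), "dist_coeffs" ([k1, k2, p1, p2, k3] as OpenCV has them; the pictures are not rectified), "pose" (4x4, takes a point from camera to world coordinates); the wrist camera has in their place "mount" (4x4, takes a point from camera to tool coordinates, whose origin is the TCP and whose axes are the flange's). Camera axes: x right, y down, z forward; pixel columns grow to the right and rows downward; lengths in m; the calibration is good to about 2 mm. A picture is of the moment at which its call begins: read the wrist's pose just before it. get_calibration takes no time and is no camera call.
A pose or a line that the arm cannot do raises robot.IKError and nothing moves.
- robot.close_job(): hands the job in; it is judged then, once.
Readings, each from a call of its own:
- robot.get_time(): time.
- robot.get_joints(): joint angles.
- robot.get_qvel(): joint speeds.
- robot.get_effort(): joint torques, N m.
- robot.get_ee_pos(): TCP position.
- robot.get_tool_rot(): TCP orientation.
- robot.get_wrist_force(): force on the tool from outside, world axes, zero at the start.
- robot.get_moment(): the same for the moment, N m.
- robot.get_width(): finger opening in m.
- robot.get_grasp_force(): force on a finger pad.
Only numpy, scipy, OpenCV 4.12 (cv2) and the standard library are available. Lean on these libraries where they do the work, as an engineer would, in place of code of your own. Each camera call takes 0.05 s, during which the arm holds its last target. There are 200 camera calls.

### The job

Press the eject key of the drive dock all the way down with one fingertip and, with the other finger waiting over the chute, trap the drive as the spring shoots it out, before it slides off the chute's lower end. Do not pinch or lift the drive, and leave the other things where they are. The program finishes while holding: a finger is still against the drive, which rests partly ejected on the chute.

Things in the scene. Friction and masses are not known exactly. Their poses are not given: they have to be found in the camera images.
- dock: Grey desktop dock for a portable drive, fixed, 190 x 120 x 84 mm. Origin at table height under its middle; +x to its hooded back, +y to the side with the key, z up. An aluminium chute slopes down 15 deg towards -x, ending at x = -88 mm, 10 mm above the table. Hood (flat top 84 mm high) beyond x = +38 mm; guides 7 mm high beside the drive end at x = -23 mm, below is bare plate, y = -32 to +32 mm.
- lane (a point): Point on the middle line of the chute's surface at the gate tooth that stops the drive's front end: dock x = -6, y = 0, z = 32 mm. Its x axis runs up the slope (to the hood), y to the key's side, z off the surface.
- trap (a point): Point on the middle line of the chute's surface abreast of the key: dock x = -54, y = 0, z = 19 mm, 50 mm down the slope from the gate. A finger standing here when the drive is let go, its tip lower than the drive's top, stops the drive some 40 mm out of its seat. With the key fully down, the key's top is 6 mm higher than this point.
- key_top (a point): Centre of the level top of the eject key (moves with it): white with three dark ribs, 36 mm along dock x, 32 mm along dock y, on a housing 24 mm high beside the chute. Up: dock x = -54, y = +56, z = 33 mm, which is 56 mm beside trap and 14 mm above it. It moves straight down 8 mm; the drive is let go after about 4.5 mm.
- key (a joint): Travel of the eject key, 0 = up, 0.008 m = fully down. Takes about 5 N to press and stays down where it is left.
- drive_center (a point): Centre of the drive, a loose blue slab 82 x 46 x 10 mm, 80 g. At first it lies lengthwise on the slick chute, front end at the gate, back under the hood: centre at x = +41, y = 0, z = 5 mm in lane. Let go, a spring (2 N, stroke 60 mm) and the slope drive it down at about 0.3 m/s, past trap within 0.3 s and off the end, unless a finger is there; the spring keeps pushing it on that finger at 1.5 N.
- eraser_mid (a point): Centre of an eraser, 20 x 44 x 13 mm, lying on top of the hood. Bystander.
- match_box_mid (a point): Centre of a small match box, 20 x 55 x 14 mm, on the mat beside the key (about 125 mm from the chute's middle line). Bystander.
- mouse_mid (a point): Centre of a computer mouse, 108 x 65 x 38 mm, on the desk at the front right. Bystander.
- lens_cap_mid (a point): Centre of a round black lens cap, 69 mm across, 9 mm high, on the desk to the right. Bystander.
- tape_roll_mid (a point): Centre of a roll of tape lying flat, 96 mm across, 25 mm high, on the mat to the left. Bystander.
There are look-alikes about, which are no part of the job. What is shaped like the part that bears drive_center but orange or turquoise is not meant.

How it is judged:
At the end, for the whole second after the job is handed in: The eject key is down (more than 6 mm), the drive lies on the chute between 12 and 80 mm out of its seat, on the middle line within 12 mm and not raised (centre under 12 mm off the chute's surface), it is at rest (under 0.02 m/s), and a finger still presses on it with more than 0.3 N (value of joint key above 0.006 m and x of drive_center in the frame of lane between -0.039 and 0.029 m and y of drive_center in the frame of lane between -0.012 and 0.012 m and z of drive_center in the frame of lane below 0.012 m and linear speed of drive below 0.02 m/s and contact force between the fingers and drive above 0.3 N); the arm keeps its last pose, push and grip.
It fails at once if the drive slides away: more than 80 mm out of its seat (x of drive_center in the frame of lane below -0.039 m).
It fails at once if the drive is lifted off the chute (centre more than 18 mm off its surface) (z of drive_center in the frame of lane above 0.018 m).
It fails at once if a bystander (eraser, match box, mouse, lens cap or tape roll) is moved more than 15 mm (distance of any of eraser_mid, match_box_mid, mouse_mid, lens_cap_mid, tape_roll_mid from where it was at the start of the episode above 0.015 m).
It also fails if it takes over 32 s, if anything falls off the work surface, if the arm or the gripper's body presses on something with over 40 N, if the wrist force passes 120 N, or if a joint passes its speed limit or range.

## Working session

There is one attempt and no reset: what is moved stays moved. The work goes in short steps, each a Python script; the robot and the scene stay as the last script left them, time stands still between calls to the robot, and variables do not carry over. Pictures are saved under pics/ and viewed, at most 10 in all, crops included, and the job is handed in when it is done.

```bash
mkdir -p pics; ls; python3 - <<'E'
from bench import robot
import cv2,numpy as np
for n in ["scene","side","wrist"]:
    p,r=robot.get_ee_pos(),robot.get_tool_rot()
    im=robot.capture(n); cv2.imwrite(f"pics/{n}0.png",im[:,:,::-1])
    print(n,{k:np.round(v,4).tolist() for k,v in robot.get_calibration(n).items()})
print(p,r,robot.get_time())
E
```

```text
pics
scene {'vfov': 43.3569, 'cx': 272.8295, 'cy': 205.8811, 'dist_coeffs': [-0.2004, 0.0, 0.0, 0.0, 0.0], 'pose': [[-0.8804, -0.2294, 0.4151, 0.0807], [-0.4739, 0.3911, -0.789, 0.9491], [0.0186, -0.8913, -0.453, 0.6352], [0.0, 0.0, 0.0, 1.0]]}
side {'vfov': 43.0278, 'cx': 279.7409, 'cy': 199.9218, 'dist_coeffs': [-0.1166, 0.0, 0.0, 0.0, 0.0], 'pose': [[0.1088, 0.8944, -0.4339, 1.0826], [0.994, -0.1008, 0.0415, -0.031], [-0.0067, -0.4359, -0.9, 1.1421], [0.0, 0.0, 0.0, 1.0]]}
wrist {'vfov': 58.0935, 'cx': 281.1023, 'cy': 210.3996, 'dist_coeffs': [-0.0546, 0.0, 0.0, 0.0, 0.0], 'mount': [[-0.0007, -0.966, -0.2586, 0.0652], [1.0, -0.0009, 0.0006, -0.0001], [-0.0008, -0.2586, 0.966, -0.1416], [0.0, 0.0, 0.0, 1.0]]}
[ 6.49508646e-01 -5.28742996e-05  2.30290030e-01] [-3.13979647e+00  9.02712205e-05  1.57081718e+00] 0.15
```

View pics/scene0.png

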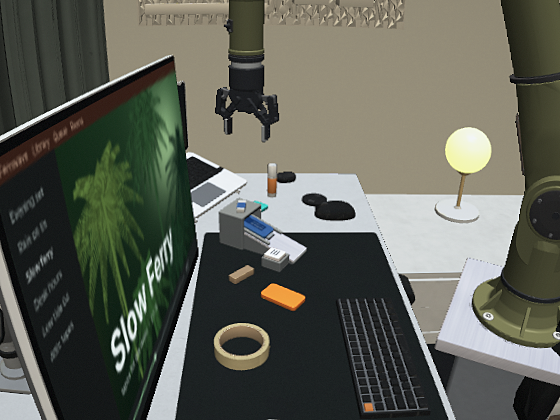

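View pics/side0.png

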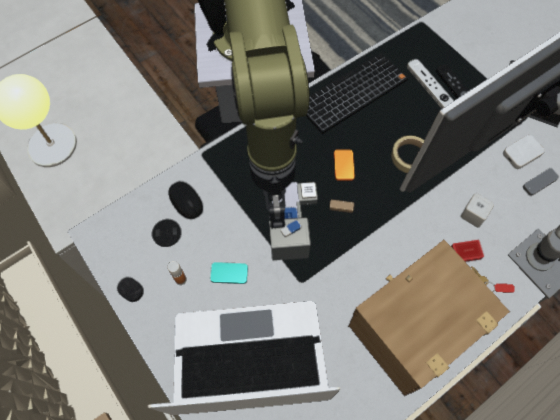

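View pics/wrist0.png

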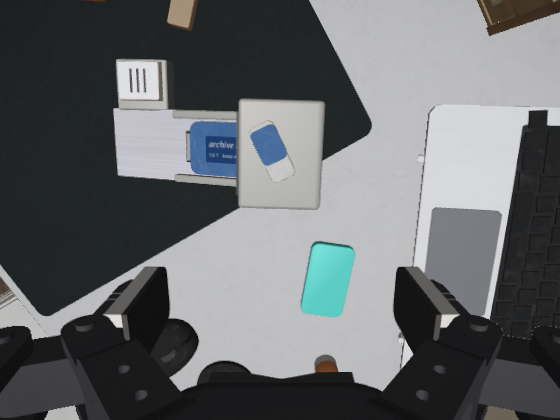

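The dock's x axis runs roughly along world +x, and the key is on the +y side. In the wrist picture the key is at about (137,80) and the chute end at x≈115. The hood top spans about (240–325, 98–208). The fingers have to span roughly 56 mm, so I'll check what opening control the interface gives.

```bash
python3 - <<'E'
import cv2
im=cv2.imread('pics/wrist0.png')
cv2.imwrite('pics/w0crop.png',cv2.resize(im[40:230,90:350],None,fx=3,fy=3,interpolation=cv2.INTER_CUBIC))
E
```

```text
(no output)
```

View pics/w0crop.png

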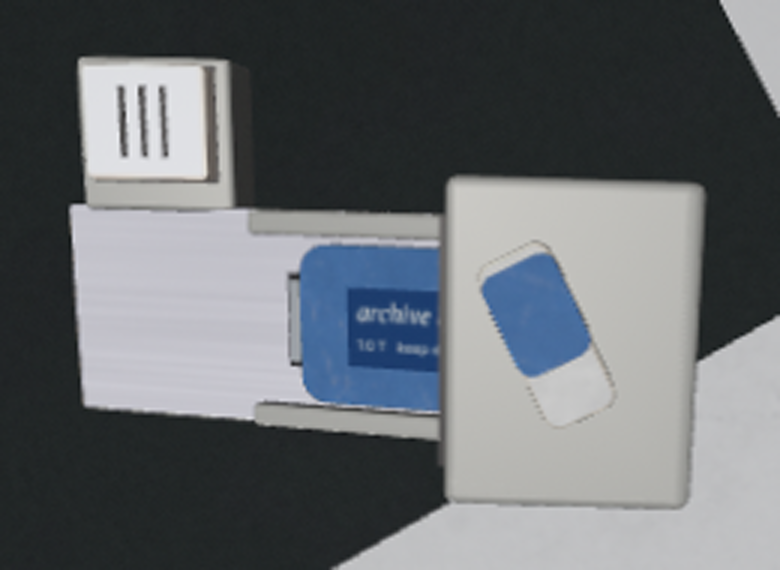

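No width command exists. But the fingertips swing forward as they close and the fingers are coupled. So I can start open just above the key and clamp: the key finger pushes the key to its stop, and that jams the closing at a width set by the arm's height. Meanwhile the trap finger comes down to mid-chute. First I'll find the dock pose from rays through its known corners.

```bash
cat > h.py <<'E'
import numpy as np, cv2
from scipy.spatial.transform import Rotation as Ro
from scipy.optimize import least_squares
def cast(px,cal,pos,rpy,z):
    f=210/np.tan(np.radians(cal['vfov']/2)); K=np.array([[f,0,cal['cx']],[0,f,cal['cy']],[0,0,1]])
    u=cv2.undistortPoints(np.array(px,float).reshape(-1,1,2),K,np.array(cal['dist_coeffs'])).reshape(-1,2)
    T=np.eye(4);T[:3,:3]=Ro.from_euler('xyz',rpy).as_matrix();T[:3,3]=pos;T=T@np.array(cal['mount'])
    d=np.c_[u,np.ones(len(u))]@T[:3,:3].T; o=T[:3,3]
    return (o+d*((np.array(z)-o[2])/d[:,2])[:,None])[:,:2]
def fit(P,M):
    M=np.array(M,float)
    rot=lambda a:np.array([[np.cos(a),-np.sin(a)],[np.sin(a),np.cos(a)]])
    r=least_squares(lambda p:((M@rot(p[2]).T+p[:2])-P).ravel()*1e3,[.55,.1,0],loss='soft_l1',f_scale=2)
    return r.x,r.fun.reshape(-1,2)
E
python3 - <<'E'
from h import *; from bench import robot
cr=np.array([(87,66),(210,66),(207,180),(90,178),(71,205),(84,407),(447,178),(704,186),(688,508),(449,500)])
M=np.array([(-72,72),(-36,72),(-36,40),(-72,40),(-88,32),(-88,-32),(38,60),(95,60),(95,-60),(38,-60)])/1e3
z=np.array([33]*4+[10]*2+[84]*4)/1e3
P=cast(cr/3+[90,40],robot.get_calibration('wrist'),robot.get_ee_pos(),robot.get_tool_rot(),z)
x,r=fit(P,M); print(x,np.degrees(x[2]));print(r.round(1).tolist())
c,s=np.cos(x[2]),np.sin(x[2]); R=np.array([[c,-s],[s,c]])
T=x[:2]+R@[-.054,.026];print('tcp',T)
for yaw in (x[2],x[2]+np.pi,x[2]-np.pi):
  for zz in (.15,.02): print(yaw,robot.solve_ik([*T,zz],[np.pi,0,yaw]))
E
```

```text
[ 0.58033311  0.03292092 -0.02369265] -1.35748862013653
[[-0.8, 0.8], [-0.4, 0.5], [2.0, -0.1], [0.5, -0.2], [0.7, -0.4], [1.7, -0.5], [1.2, 19.4], [-4.8, 20.0], [-5.7, -18.2], [0.1, -19.1]]
tcp [0.52696422 0.06019291]
-0.023692645979737043 [-0.20718066  0.12486119  0.04661525  1.85451814 -0.00632342  1.16235484
 -1.7529052 ]
-0.023692645979737043 [-0.21992973  0.27689774  0.06277605  1.96729557 -0.0219298   0.89803459
 -1.74036112]
3.1179000076100563 [ 0.10896288  0.13928194 -0.29404207  1.84328865  0.04380208  1.1652758
  1.34742374]
3.1179000076100563 [ 0.10017185  0.29452406 -0.2958461   1.95551774  0.10769917  0.90648531
  1.29692375]
-3.16528529956953 [ 0.10896288  0.13928194 -0.29404207  1.84328865  0.04380208  1.1652758
  1.34742374]
-3.16528529956953 [ 0.10017185  0.29452406 -0.2958461   1.95551774  0.10769917  0.90648531
  1.29692375]
```

Fits within about 1 mm; the hood turns out to be 82 mm wide, symmetric about the middle line. Next I move above the dock with the camera on the downhill side and refine the pose.

```bash
python3 - <<'E'
from h import *; from bench import robot
robot.movep([.52696,.06019,.10],[np.pi,0,-.0237+np.pi])
p,r=robot.get_ee_pos(),robot.get_tool_rot();print(p,r,robot.get_time(),robot.get_wrist_force())
im=robot.capture('wrist');cv2.imwrite('pics/w1.png',im[:,:,::-1])
E
```

```text
[0.52767919 0.0599978  0.10047288] [3.14150610e+00 1.12917402e-03 3.11650348e+00] 1.4083 [ 0.22302648  0.47610585 -0.8954423 ]
```

View pics/w1.png

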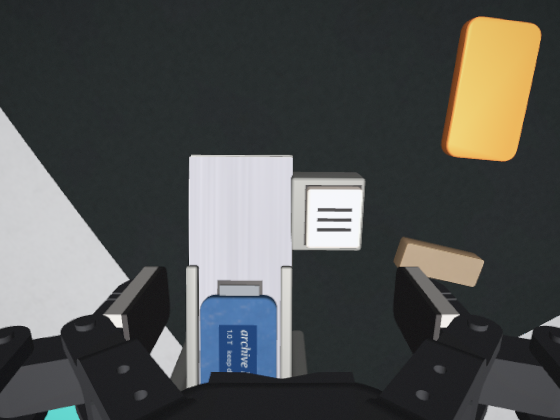

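The closer view shows the key top at about (306–361, 188–249) and the chute's lower corners at (190,155) and (293,155). I refit from these, move down beside the chute and touch the key gently.

```bash
python3 - <<'E'
from h import *; from bench import robot
px=[(361,189),(361,249),(306,248),(306,188),(293,155),(190,155)]
M=np.array([(-72,72),(-36,72),(-36,40),(-72,40),(-88,32),(-88,-32)])/1e3
z=np.array([33]*4+[10]*2)/1e3
P=cast(px,robot.get_calibration('wrist'),robot.get_ee_pos(),robot.get_tool_rot(),z)
x,r=fit(P,M); print(x,r.round(1).tolist())
x=(x+np.array([.58033,.03292,-.02369]))/2; x[2]=-.0237+0*x[2]
c,s=np.cos(x[2]),np.sin(x[2]); T=x[:2]+np.array([[c,-s],[s,c]])@[-.054,.026]
print('x',x,'T',T)
o=[np.pi,0,x[2]+np.pi]
# touch with open fingers
robot.movel([*T,.05],o,feed=.1); robot.pause(.3)
print(robot.get_ee_pos(),robot.get_wrist_force())
hit=robot.movel([*T,.014],o,feed=.015,max_force=2.5)
print(hit,robot.get_ee_pos(),robot.get_wrist_force(),robot.get_time(),robot.get_width())
cv2.imwrite('pics/w2.png',robot.capture('wrist')[:,:,::-1])
cv2.imwrite('pics/s2.png',cv2.resize(robot.capture('side')[150:270,220:380,::-1],None,fx=4,fy=4))
E
```

```text
[ 0.57691946  0.03301502 -0.031211  ] [[-0.1, 1.6], [-0.3, -0.6], [0.2, -0.0], [0.3, 0.8], [0.0, -0.4], [-0.2, -1.2]]
x [ 0.57862473  0.03296751 -0.0237    ] T [0.52525604 0.06023989]
[0.52570993 0.06024534 0.05058449] [0.60573674 0.05953155 0.71866336]
True [0.52523705 0.06028031 0.01885969] [1.14946216 0.1484979  2.1646699 ] 4.225 0.0850543998507052
```

View pics/w2.png

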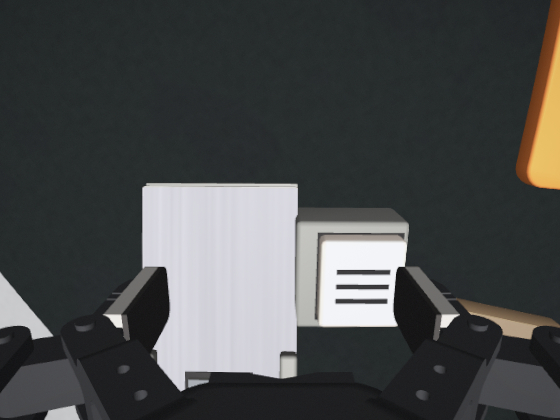

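The touch at TCP z=0.0189 agrees with the key top at 33 mm (open tips stand 13 mm behind). The inner edge of the key finger overlaps the key by about 3.5 mm. Now I raise slightly and clamp.

```bash
python3 - <<'E'
from h import *; from bench import robot
T=[0.52525604,0.06023989]; o=[np.pi,0,-.0237+np.pi]
robot.movel([*T,.0208],o,feed=.02); robot.pause(.2)
print(robot.get_ee_pos(),robot.get_wrist_force(),robot.get_time())
robot.clamp(20)
print(robot.get_time(),robot.get_width(),robot.get_grasp_force(),robot.get_wrist_force(),robot.get_ee_pos())
robot.pause(.3)
print(robot.get_time(),robot.get_width(),robot.get_grasp_force(),robot.get_wrist_force(),robot.get_ee_pos())
cv2.imwrite('pics/w3.png',robot.capture('wrist')[:,:,::-1])
E
```

```text
[0.52498619 0.06021895 0.02057965] [-0.65935301 -0.10225448  0.05641466] 4.8
5.5667 0.00022218881599584862 8.215234892886656 [-2.2831682   8.26878382 15.56792708] [0.52793352 0.06459082 0.0240473 ]
5.8667 -0.0001873225310528282 8.222073445504066 [-3.21874679  7.81998272 14.50618514] [0.52792983 0.06460095 0.02404045]
```

View pics/w3.png

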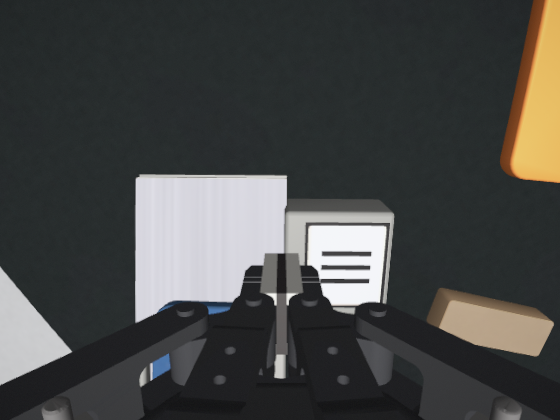

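The fingers closed completely because the arm yields a little. Still, the key is down in its housing, and the drive has slid out and stopped against the left finger, its front edge level at row ~303 from x≈165 to 235. I'll check drift and the side view.

```bash
python3 - <<'E'
from h import *; from bench import robot
robot.pause(.8)
im=robot.capture('wrist')[:,:,::-1]; a=cv2.imread('pics/w3.png')
print(robot.get_time(),np.abs(im.astype(int)-a).max(2)[280:380,130:400].mean(),robot.get_wrist_force(),robot.get_moment())
s=robot.capture('scene')[170:290,190:330,::-1]
cv2.imwrite('pics/s4.png',np.vstack([cv2.resize(im[160:400,120:420],(560,448),interpolation=2)[:300],cv2.resize(s,(560,300),interpolation=2)]))
px=[(384,225),(307,225),(307,304),(382,305)]
for z in (.025,.029,.033):
  P=cast(px,robot.get_calibration('wrist'),robot.get_ee_pos(),robot.get_tool_rot(),[z]*4);print(z,P[0,1]-P[1,1],P[3,0]-P[0,0],P.mean(0))
P=cast([(165,303),(235,303)],robot.get_calibration('wrist'),robot.get_ee_pos(),robot.get_tool_rot(),[.031]*2)
c,s_=np.cos(-.0237),np.sin(-.0237);print((P-[.5786,.03297])@np.array([[c,-s_],[s_,c]]))
E
```

```text
6.7667 1.0712592592592594 [-1.15155425  7.59191666 14.75361577] [1.77143238e+00 4.01196540e-01 4.11730731e-04]
0.025 0.0301453105932767 0.035027873198069326 [0.52408694 0.09026985]
0.029 0.029285409905684318 0.03402869648848739 [0.52230637 0.08955391]
0.033 0.02842550921809192 0.033029519778905336 [0.5205258  0.08883797]
[[-0.04254067 -0.01597632]
 [-0.04268699  0.01193467]]
```

View pics/s4.png

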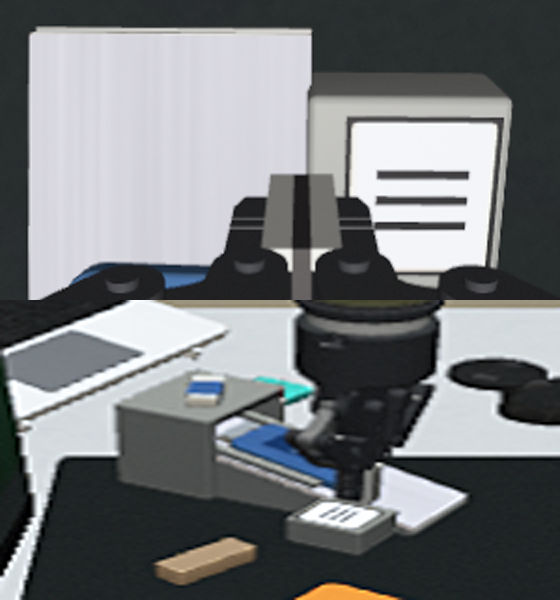

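The key is flush in its housing. The drive sits straight, about 38 mm out, and hasn't moved for over a second, held by the finger against the spring. The bystanders are undisturbed, so I'm handing it in.

```bash
python3 -c "
from bench import robot
print(robot.close_job(),robot.get_time())"
```

```text
the job is handed in; nothing more can be done
the job is handed in; nothing more can be done
```

I handed the job in with the eject key fully down and the drive held at rest by a finger, about 38 mm out on the chute; the fingers had closed completely rather than staying apart, so it catches the drive near its key-side corner, and no verdict came back.

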